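# Lock the jar stand and unscrew the jar's cap

## Robot

A 6-joint arm with a two-finger parallel gripper is mounted at the origin on a cart in front of the work surface, level with it; the furniture and walls round the work are solid. World frame = base frame: x ahead of the robot, y to its left, z up, the work surface at z = 0. Lengths are in m, angles in rad, forces in N, time in s.
With the tool pointing down it reaches from about 0.35 to 0.975 m from the base axis. Payload 4.9 kg.
Tool frame: the origin (TCP) lies at the very end of the fingers, on their centre line; the grasp point (between the pads) lies 19 mm behind it (ctrl.grasp_offset is the distance from the TCP to the grasp point, in m); z points along the fingers, y is the line along which they close (so a half turn about z gives the same grasp; the last joint's range is limited). The gripper opens to 85 mm and grips with 20 to 120 N. Pads are 22 mm wide; open, the fingers measure 114 mm over their backs; the gripper's body (76 mm by 85 mm) begins 54 mm behind the grasp point. The pads swing forward as they close: fully open they stand 13 mm farther back than shut.
Start: joints at [1.201, 0.053, 1.613, -0, 1.476, -0.119], TCP at [0.155, 0.605, 0.231] pointing down, gripper open.
Joint ranges: [-3.01, 3.01], [-1.01, 2.22], [0.06, 2.58], [-1.02, 4.17], [0.09, 2.62], [-3.14, 3.14]. Speed limits (rad/s): [2.57, 2.57, 3.14, 3.14, 3.14, 3.14].

## Interface

Orientations are given as a rotation vector (axis times angle).
In Python, from station import ctrl, optics gives the robot as it stands.
- The arm moves only by the shell command python3 -m handwheel 'ROWS' [OPENING] [FORCE]. ROWS is JSON, a list of rows, each an object of numbers: "tx", "ty", "tz": the shift along the tool's x, y, z in mm; "roll": the turn about the tool's z in rad. A call has 1 to 12 rows; each row shifts and turns the commanded pose from where the row before left it, along the tool's axes as they then stand; what a row does not reach is not made up. A row lasts 1/12 s, in which the tool goes at most 41.7 mm and 7.16 degrees, less where a joint would pass 70% of its speed; a pose out of reach is approached as far as the arm can. A call with a gripper value outside its range is refused whole. OPENING is the finger opening in mm, from 0 to 85.4, set as the call begins (- or left out, the last holds). The fingers move at their own pace and stop on an object; FORCE is the grip in N (left out, the last holds). Time passes only in rows, so rows that do not move let the fingers close. It gives the time, the measured TCP pose, the force, the opening and the grip force at its end, in the units of the state.
- ctrl.get_obs(): the state, without advancing time (a new reading comes with each control period).
- optics.get_image(name): name is "side" or "top"; returns (picture, depth): 480x640x3 uint8, red, green, blue; 480x640 float32, m along the optical axis (not along the pixel's ray), 0 where there is no reading.
- optics.camera_params(name): a dict with "mtx" (3x3 intrinsics, pixels), "extrinsics" (4x4, takes a point from camera to world coordinates). Camera axes: x right, y down, z forward; pixel columns grow to the right and rows downward; lengths in m; the calibration is good to about 2 mm. A picture is of the moment at which its call begins. camera_params takes no time and is no camera call.
- ctrl.finish_job(): hands the job in; it is judged then, once.
The state is a dict: "t": time; "q": joint angles; "dq": joint speeds; "effort": joint torques, N m; "tool_pos": TCP position; "tool_rot": TCP orientation; "contact_force": force on the tool from outside, world axes, zero at the start; "wrist_torque": the same for the moment, N m; "opening": finger opening in m; "grip_force": force on a finger pad.
Only numpy, scipy, OpenCV 4.12 (cv2) and the standard library are available. Lean on these libraries where they do the work, as an engineer would, in place of code of your own. Each camera call takes 0.05 s, during which the arm holds its last target. There are 200 camera calls.

## Task

The jar is clamped on a swivel stand that spins freely: take the locking pin out of its wooden rest, push it fully home through the hole in the turntable's ear into the foot below and let go of it, so the jar cannot turn. Then unscrew the tight red cap anticlockwise without wrenching it, stop turning when its threads let go (about a fifth of a turn), lift it straight off and finish while still holding it level in the gripper, a few centimetres above the jar's mouth and clear of it. Leave the pin in place and do not knock the other things about.

Things in the scene. Friction and masses are not known exactly. Their poses are not given: they have to be found in the camera images.
- jar_stand: Fixed foot of the swivel jar stand: dark steel disc 132 mm across, with an ear block (44 mm square, 28 mm high) centred 105 mm from the axis on its own -y side. Origin on the swivel axis at the worktop, z up. On it the turntable: aluminium disc 120 mm across, top at 38 mm, with an ear (40 mm square, 8 mm thick) above the block. The jar and cap stand on the swivel axis.
- lock_hole (a point): Centre of the mouth of the 11 mm locking hole, on the upper face of the turntable's ear (38 mm above the worktop, 105 mm from the swivel axis). The hole goes straight down through the ear (8 mm) and, when the turntable is at 0, on into the foot's block, 35 mm deep in all.
- turntable (a joint): Angle of the turntable and jar on the foot, rad; 0 at the start, with the two holes in line; grows anticlockwise seen from above. Turns with about 0.08 N m, less than the tight cap needs, until the pin is in; then it has about 0.04 rad of play each way.
- pin: Loose locking pin, upright. Origin at the centre of its lower tip, z along the pin to the handle. Steel shaft 8 mm in diameter, 34 mm long, the lowest 8 mm tapered to 4 mm; then a collar 22 mm in diameter and 4 mm thick; then a yellow round handle 20 mm in diameter from 38 to 93 mm above the tip. 60 g. Fully home, its collar sits on the ear and the tip is 34 mm below the hole's mouth.
- pin_rest: Fixed dark wooden rest (50 mm square block on a 64 mm square foot, 44 mm high in all) in whose 11 mm hole the pin stands at the start, collar on the block's top, tip 10 mm above the worktop. Origin at the centre of its underside.
- cap: Loose red ribbed screw cap, 60 mm across, 26 mm high, 40 g. Origin: centre of its lower rim (110 mm above the worktop when closed, top at 136), z up. A sprung seal makes it tight (up to 0.4 N m). Anticlockwise from above it rises 1 mm and is free of the thread after 50 to 57 degrees; after 90 to 97 it strikes the next thread: turn about 73, then lift straight up. It cannot be pulled off before.
- jar_mouth (a point): Centre of the jar neck's top, on the swivel axis, 130 mm above the worktop, inside the closed cap. The seal on it stands up to 5 mm higher. The jar is white with blue bands, 74 mm across, clamped to the turntable for good; its shoulder ends at 102 mm height, the narrower neck goes on to 130 mm.
- tin: Bystander: food tin with a red tomato picture, 75 mm across, 58 mm high; origin under its centre.
- lustre_mug: Bystander: tall purple mug, 75x112x107 mm; origin under its centre.
- cream_jar: Bystander: small closed jar with pale content, 62 mm across, 99 mm high; origin under its centre.
- tumbler: Bystander: clear glass tumbler, 76 mm across, 78 mm high; origin under its centre.
- spoon: Bystander: steel spoon, 188x39x16 mm, lying on the worktop behind the stand; origin under its centre.
Mind the look-alikes: they are no part of the job. There is more than one size of the cap; the one meant has the size given above. There is more than one size of the pin; the job needs the smaller.

How it is judged:
By the outcome, as a careful person would: the job done as asked, in the order asked, and still so for the second after the job is handed in, while the arm keeps its last pose, push and grip.
It also fails if it takes over 54 s, if anything falls off the work surface, if the arm or the gripper's body presses on something with over 40 N, if the wrist force passes 120 N, or if a joint passes its speed limit or range.

## Working session

There is one attempt and no reset: what is moved stays moved. The work goes in short steps, Python scripts to look and compute and a shell command to move; the robot and the scene stay as the last step left them, time stands still between calls to the robot, and variables do not carry over. Pictures are saved under pics/ and viewed, at most 10 in all, crops included, and the job is handed in when it is done.

```bash
ls; mkdir -p pics
python3 - <<'E'
from station import ctrl, optics
import cv2,numpy as np
for n in("top","side"):
    im,d=optics.get_image(n); cv2.imwrite(f"pics/{n}0.png",im[...,::-1]); np.savez(f"{n}0.npz",im=im,d=d)
    p=optics.camera_params(n); print(n,np.round(p["mtx"],1).tolist(),np.round(p["extrinsics"],4).tolist())
o=ctrl.get_obs(); print(o["t"],o["tool_pos"],o["tool_rot"],o["opening"])
E
```

```text
pics
top [[528.7, 0.0, 320.2], [0.0, 528.7, 231.9], [0.0, 0.0, 1.0]] [[0.0729, -0.9756, 0.2073, 0.2782], [-0.9973, -0.0717, 0.0133, -0.0405], [0.0019, -0.2077, -0.9782, 1.4097], [0.0, 0.0, 0.0, 1.0]]
side [[479.6, 0.0, 313.4], [0.0, 479.6, 240.1], [0.0, 0.0, 1.0]] [[0.909, -0.2545, 0.3301, 0.1607], [-0.4168, -0.5492, 0.7243, -0.8301], [-0.003, -0.796, -0.6053, 0.81], [0.0, 0.0, 0.0, 1.0]]
0.1 [0.15490226 0.60493286 0.23021019] [-3.92823236e-01 -3.11649842e+00  2.75616004e-03] 0.0856396265616379
```

View pics/top0.png

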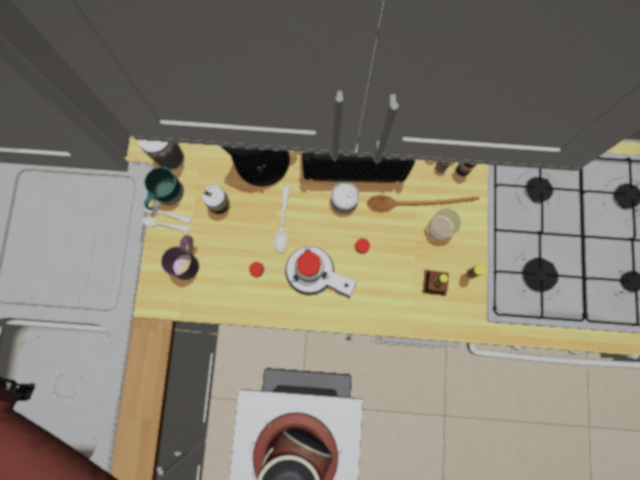

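View pics/side0.png

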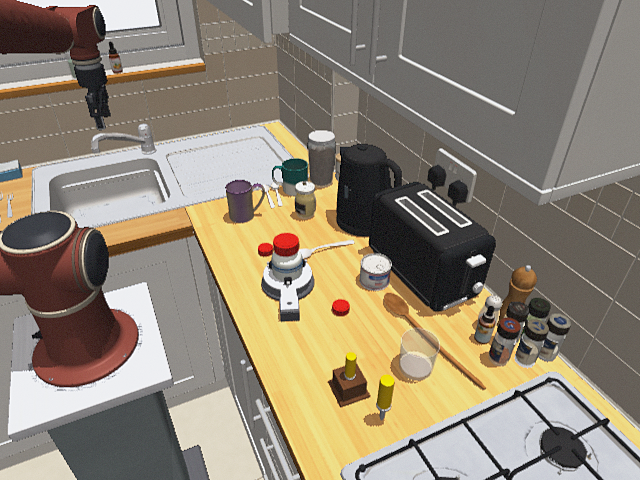

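The top view shows the jar's red cap at (309,263), the ear with its hole at about (345,287), the rest with a pin at (440,281) and a second pin at (475,271). The side view shows the same cap at (286,243), the ear at (289,300), the rest pin at (350,365) and the other pin at (385,392).

Look-alikes (side view):
- **Pins:** the one in the wooden rest at (350,365) and a free-standing, larger-looking one at (385,392). I choose the one in the rest.
- **Caps:** the one on the jar at (286,243), and loose ones at (265,250) and (341,307). I choose the one on the jar.

Next is a close crop to check both choices.

Run:
```python
import cv2,numpy as np
def c(n,x,y,w,h,W,H): 
    im=cv2.imread(f"pics/{n}0.png")[y:y+h,x:x+w]; return cv2.resize(im,(W,H),interpolation=cv2.INTER_CUBIC)
a=np.hstack([c("top",280,240,80,60,400,300),c("top",415,250,80,60,400,300)])
b=np.hstack([c("side",250,225,80,100,320,300)[:, :],c("side",325,340,96,90,480,300)])
cv2.imwrite("pics/crop0.png",np.vstack([a,b]))
```

```text
(no output)
```

View pics/crop0.png

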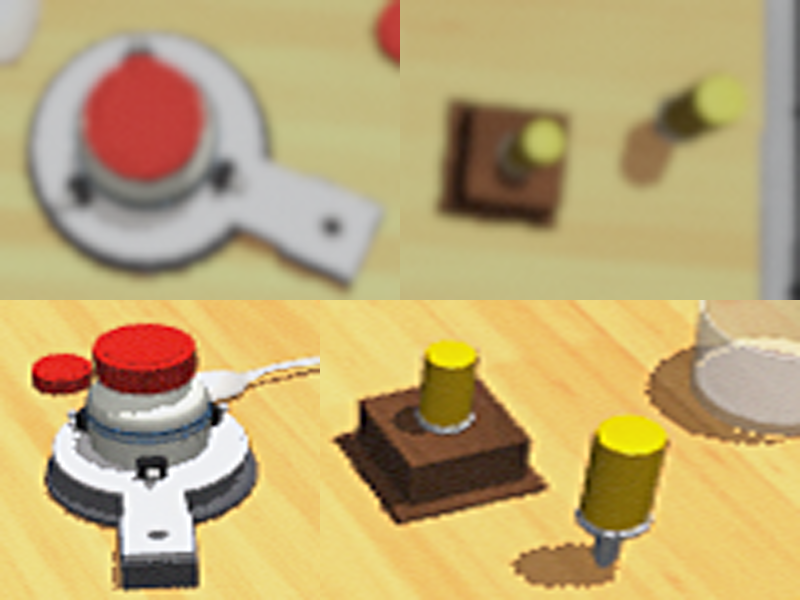

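The crop confirms the choices. The pin in the rest is clearly the smaller one, with its top centre at top (443.6,278.0) and side (350.6,355.2). The hole is at top (346.0,284.8) and side (288.9,302.7), and the jar's cap is the large one, at top (308.4,263.0) and side (286,237.3).

```bash
cat > h.py <<'E'
from station import ctrl, optics
import numpy as np, cv2
P={n:optics.camera_params(n) for n in("top","side")}
def ray(n,u,v):
    T=P[n]["extrinsics"]; d=T[:3,:3]@np.linalg.inv(P[n]["mtx"])@[u,v,1]; return T[:3,3],d
def at(n,u,v,z):
    o,d=ray(n,u,v); return o+d*(z-o[2])/d[2]
def tri(a,b):
    M=[];r=[]
    for n,p in(("top",a),("side",b)):
        o,d=ray(n,*p); d=d/np.linalg.norm(d); A=np.eye(3)-np.outer(d,d); M.append(A); r.append(A@o)
    x=np.linalg.lstsq(np.vstack(M),np.hstack(r),rcond=None)[0]
    return np.round(x,4), np.round([np.linalg.norm(M[i]@x-r[i]) for i in(0,1)],4)
def cloud(n,im,d):
    v,u=np.mgrid[:480,:640]; K=P[n]["mtx"]; c=np.stack([(u-K[0,2])/K[0,0]*d,(v-K[1,2])/K[1,1]*d,d],-1)
    T=P[n]["extrinsics"]; return c@T[:3,:3].T+T[:3,3]
E
python3 - <<'E'
from h import *
for k,a,b,z in(("pin",(443.6,278),(350.6,355.2),.103),("hole",(346,284.8),(288.9,302.7),.038),("cap",(308.4,263),(286,237.3),.136)):
    print(k,*tri(a,b),at("top",*a,z).round(4),at("side",*b,z).round(4))
for n in("top","side"):
    f=np.load(n+"0.npz"); im=f["im"].astype(int); X=cloud(n,im,f["d"]); R,G,B=im[...,0],im[...,1],im[...,2]
    red=(R>120)&(G<70)&(B<70)&(np.hypot(*(X[...,:2]-[.51,-.03]).transpose(2,0,1))<.15)&(X[...,2]>.1)&(X[...,2]<.16)
    p=X[red&(X[...,2]>.130)]; print(n,"cap top",p.mean(0).round(4),np.median(p[:,2]),len(p), (p.max(0)-p.min(0)).round(3))
    yel=(R>90)&(G>80)&(B<60)&(X[...,2]>.05)&(X[...,2]<.13)
    for m in [yel]:
        k,l,s,c=cv2.connectedComponentsWithStats(m.astype(np.uint8))
        for i in range(1,k):
            if s[i,4]>20:
                p=X[l==i]; t=p[p[:,2]>p[:,2].max()-.006]; print(n,"yel",c[i].round(1),s[i,4],"top",t.mean(0).round(4),(t.max(0)-t.min(0)).round(3),p[:,2].min().round(3))
    # turntable ear pixels: grey at z~.038
    w=(abs(X[...,2]-.038)<.006)&(np.hypot(X[...,0]-.51,X[...,1]+.03)<.18)&(abs(R-B)<25)&(R>120)
    p=X[w]; print(n,"plate",p.min(0).round(3),p.max(0).round(3),np.median(p[:,2]))
E
```

```text
pin [ 0.4603 -0.3358  0.1071] [0.0001 0.0001] [ 0.4608 -0.3367  0.103 ] [ 0.4621 -0.333   0.103 ]
hole [ 0.433  -0.0987  0.0404] [0.0004 0.0004] [ 0.4336 -0.0989  0.038 ] [ 0.4335 -0.0964  0.038 ]
cap [ 0.4682 -0.0008  0.1472] [0.0012 0.0012] [ 4.688e-01 -2.000e-04  1.360e-01] [0.4747 0.0131 0.136 ]
top cap top [4.663e-01 1.000e-04 1.382e-01] 0.1382269647729445 380 [0.056 0.05  0.015]
top plate [ 0.41  -0.122  0.032] [0.651 0.058 0.044] 0.03886102133040725
side cap top [ 0.4675 -0.0014  0.1381] 0.13815399945709184 321 [0.059 0.059 0.012]
side yel [350.5 364.5] 218 top [ 0.4609 -0.336   0.1032] [0.017 0.02  0.005] 0.052
side yel [385.8 391.1] 415 top [ 0.4859 -0.4185  0.119 ] [0.024 0.025 0.006] 0.052
side plate [ 0.408 -0.121  0.032] [0.666 0.046 0.044] 0.03871513966732815
```

```bash
cat >> h.py <<'E'
from scipy.spatial.transform import Rotation as Ro
def go(x,y,z,psi=None):
    o=ctrl.get_obs(); R=Ro.from_rotvec(o["tool_rot"]).as_matrix()
    s=R.T@(np.array([x,y,z])-o["tool_pos"])*1000; now=np.arctan2(R[1,1],R[0,1])
    print("t",round(o["t"],2),"pos",np.round(o["tool_pos"],4),"psi",round(now,3),"tilt",np.round(R[:2,2],4),"q1,6",np.round(o["q"][[0,5]],3) if hasattr(o["q"],"shape") else o["q"],"shift",s.round(1),"roll",None if psi is None else round(now-psi,3))
E
python3 -m handwheel '[{"roll":0.12},{"roll":0.12},{"roll":0.12},{"roll":0.12},{"roll":0.12},{"roll":0.12},{"roll":0.12},{"roll":0.12},{"roll":0.12},{"roll":0.12},{"roll":0.12},{"roll":0.12}]' 50
python3 -m handwheel '[{"roll":0.11},{"roll":0.11},{"tx":-23,"ty":28.5},{"tx":-23,"ty":28.5},{"tx":-23,"ty":28.5},{"tx":-23,"ty":28.5},{"tx":-23,"ty":28.5},{"tx":-23,"ty":28.5},{"tx":-23,"ty":28.5},{"tx":-23,"ty":28.5},{"tx":-23,"ty":28.5},{"tx":-23,"ty":28.5}]'
python3 -c "
from h import *
go(.461,.1,.2,-.34);go(.461,-.336,.2,-.34)"
```

```text
t 0.1 pos [0.1549 0.6049 0.2302] psi 1.32 tilt [-0.0006 -0.0017] q1,6 [ 1.201 -0.119] shift [-421.8 -413.1   30.9] roll 1.66
t 0.1 pos [0.1549 0.6049 0.2302] psi 1.32 tilt [-0.0006 -0.0017] q1,6 [ 1.201 -0.119] shift [-530.  -835.5   31.6] roll 1.66$[0]: bad value
$[0]: bad value
```

```bash
python3 -m handwheel '[{"tx":0,"ty":0,"tz":0,"roll":0.12}]' 50; python3 -m handwheel --help
```

```text
t: 0.18
tool_pos: [0.1549, 0.605, 0.2304]
tool_rot: [-0.582, -3.087, 0.002]
contact_force: [0.5, 0.6, 0.3]
opening: 0.0759
grip_force: 0.0invalid input: not JSON, or not a number
```

```bash
python3 -m handwheel '[{"tx":0,"ty":0,"tz":0,"roll":0.12},{"tx":0,"ty":0,"tz":0,"roll":0.12},{"tx":0,"ty":0,"tz":0,"roll":0.12},{"tx":0,"ty":0,"tz":0,"roll":0.12},{"tx":0,"ty":0,"tz":0,"roll":0.12},{"tx":0,"ty":0,"tz":0,"roll":0.12},{"tx":0,"ty":0,"tz":0,"roll":0.12},{"tx":0,"ty":0,"tz":0,"roll":0.12},{"tx":0,"ty":0,"tz":0,"roll":0.12},{"tx":0,"ty":0,"tz":0,"roll":0.12},{"tx":0,"ty":0,"tz":0,"roll":0.12},{"tx":0,"ty":0,"tz":0,"roll":0.11}]'
python3 -m handwheel '[{"tx":0,"ty":0,"tz":0,"roll":0.11},{"tx":-23,"ty":28.5,"tz":0,"roll":0},{"tx":-23,"ty":28.5,"tz":0,"roll":0},{"tx":-23,"ty":28.5,"tz":0,"roll":0},{"tx":-23,"ty":28.5,"tz":0,"roll":0},{"tx":-23,"ty":28.5,"tz":0,"roll":0},{"tx":-23,"ty":28.5,"tz":0,"roll":0},{"tx":-23,"ty":28.5,"tz":0,"roll":0},{"tx":-23,"ty":28.5,"tz":0,"roll":0},{"tx":-23,"ty":28.5,"tz":0,"roll":0},{"tx":-23,"ty":28.5,"tz":0,"roll":0},{"tx":-23,"ty":28.5,"tz":0,"roll":0}]'
python3 -c "
from h import *
go(.461,.1,.2,-.34);go(.461,-.336,.2,-.34)"
```

```text
t: 1.18
tool_pos: [0.155, 0.6051, 0.2305]
tool_rot: [2.467, 1.944, -0.002]
contact_force: [-0.1, 0.1, -0.5]
opening: 0.05
grip_force: 0.0
t: 2.18
tool_pos: [0.3665, 0.2607, 0.2309]
tool_rot: [-2.565, -1.814, 0.0]
contact_force: [1.2, 0.1, 0.2]
opening: 0.0502
grip_force: 0.0
t 2.18 pos [0.3665 0.2607 0.2309] psi -0.34 tilt [-0.0002 -0.0001] q1,6 [0.452 0.792] shift [-120.   142.6   30.9] roll 0.0
t 2.18 pos [0.3665 0.2607 0.2309] psi -0.34 tilt [-0.0002 -0.0001] q1,6 [0.452 0.792] shift [-531.1  287.9   30.9] roll 0.0
```

```bash
python3 -m handwheel '[{"tx":-33,"ty":18,"tz":0,"roll":0},{"tx":-33,"ty":18,"tz":0,"roll":0},{"tx":-33,"ty":18,"tz":0,"roll":0},{"tx":-33,"ty":18,"tz":0,"roll":0},{"tx":-33,"ty":18,"tz":0,"roll":0},{"tx":-33,"ty":18,"tz":0,"roll":0},{"tx":-33,"ty":18,"tz":0,"roll":0},{"tx":-33,"ty":18,"tz":0,"roll":0},{"tx":-33,"ty":18,"tz":0,"roll":0},{"tx":-33,"ty":18,"tz":0,"roll":0},{"tx":-33,"ty":18,"tz":0,"roll":0},{"tx":-33,"ty":18,"tz":0,"roll":0}]'
python3 -m handwheel '[{"tx":-33,"ty":18,"tz":0,"roll":0},{"tx":-33,"ty":18,"tz":0,"roll":0},{"tx":-33,"ty":18,"tz":0,"roll":0},{"tx":-33,"ty":18,"tz":0,"roll":0},{"tx":-3,"ty":0,"tz":20,"roll":0},{"tx":0,"ty":0,"tz":30,"roll":0},{"tx":0,"ty":0,"tz":30,"roll":0},{"tx":0,"ty":0,"tz":20,"roll":0},{"tx":0,"ty":0,"tz":0,"roll":0}]'
python3 - <<'E'
from h import *
go(.461,-.336,.061,-.34)
ims=[]
for n,(x,y) in(("top",(400,245)),("side",(300,310))):
    im,d=optics.get_image(n); ims.append(cv2.resize(im[y:y+90,x:x+100],(400,360),interpolation=cv2.INTER_CUBIC))
cv2.imwrite("pics/g1.png",np.hstack(ims)[...,::-1])
E
```

```text
t: 3.18
tool_pos: [0.4375, -0.1849, 0.2309]
tool_rot: [-2.566, -1.813, 0.0]
contact_force: [0.6, 1.0, -0.4]
opening: 0.0498
grip_force: 0.0
t: 3.93
tool_pos: [0.4575, -0.3316, 0.1247]
tool_rot: [-2.556, -1.807, 0.004]
contact_force: [0.5, 0.2, -0.7]
opening: 0.0504
grip_force: 0.0
t 3.93 pos [ 0.4575 -0.3316  0.1247] psi -0.34 tilt [-0.0084  0.0079] q1,6 [-0.759 -0.418] shift [-3.3  5.4 63.6] roll -0.0
```

View pics/g1.png

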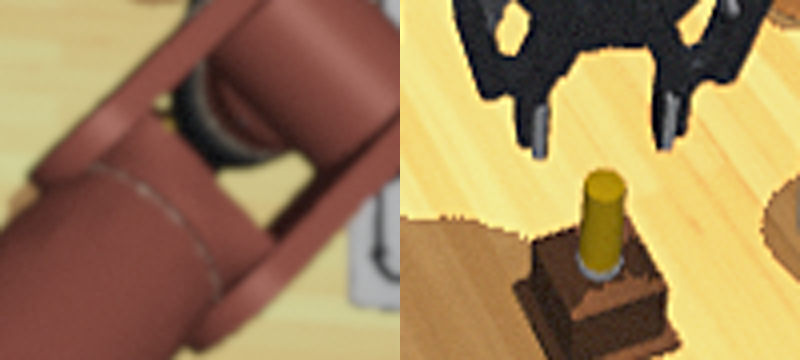

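The side view shows the open fingers straddling the pin, whose top is at about crop (606,185). The arm hides the top view here. There is a small tilt, so I'll let it settle and re-read.

```bash
python3 -m handwheel '[{"tx":-3.3,"ty":5.4,"tz":0,"roll":0},{"tx":0,"ty":0,"tz":0,"roll":0},{"tx":0,"ty":0,"tz":0,"roll":0}]' >/dev/null
python3 - <<'E'
from h import *
go(.461,-.336,.061,-.34); print(ctrl.get_obs()["dq"],ctrl.get_obs()["q"])
E
```

```text
t 4.28 pos [ 0.4659 -0.3404  0.1337] psi -0.34 tilt [ 0.0028 -0.0027] q1,6 [-0.76 -0.42] shift [ 2.6 -6.4 72.7] roll 0.0
[ 0.00158397 -0.00038783  0.01586015  0.00192231  0.00377804 -0.00143791] [-7.59817778e-01  1.67636367e-02  1.81731337e+00 -1.21270795e-05
  1.30357721e+00 -4.19881155e-01]
```

```bash
python3 -m handwheel '[{"tx":2.6,"ty":-6.4,"tz":0,"roll":0},{"tx":0,"ty":0,"tz":0,"roll":0},{"tx":0,"ty":0,"tz":0,"roll":0},{"tx":0,"ty":0,"tz":0,"roll":0},{"tx":0,"ty":0,"tz":0,"roll":0}]' >/dev/null
python3 - <<'E'
from h import *
go(.461,-.336,.061,-.34); print(ctrl.get_obs()["dq"])
E
```

```text
t 4.7 pos [ 0.4595 -0.3346  0.1314] psi -0.34 tilt [ 0.0001 -0.0001] q1,6 [-0.76 -0.42] shift [-0.9  1.9 70.4] roll 0.0
[ 0.0011543   0.00257896 -0.0005343  -0.00020158  0.00021674  0.0031882 ]
```

```bash
python3 -m handwheel '[{"tx":-0.9,"ty":1.9,"tz":5,"roll":0},{"tx":0,"ty":0,"tz":12,"roll":0},{"tx":0,"ty":0,"tz":14,"roll":0},{"tx":0,"ty":0,"tz":14,"roll":0},{"tx":0,"ty":0,"tz":12,"roll":0},{"tx":0,"ty":0,"tz":8,"roll":0},{"tx":0,"ty":0,"tz":5,"roll":0},{"tx":0,"ty":0,"tz":0,"roll":0},{"tx":0,"ty":0,"tz":0,"roll":0},{"tx":0,"ty":0,"tz":0,"roll":0}]'
python3 - <<'E'
from h import *
go(.461,-.336,.061,-.34)
im,d=optics.get_image("side"); cv2.imwrite("pics/g2.png",cv2.resize(im[310:410,300:400],(500,500),interpolation=cv2.INTER_CUBIC)[...,::-1])
E
```

```text
t: 5.53
tool_pos: [0.4615, -0.3365, 0.0621]
tool_rot: [2.564, 1.813, 0.0]
contact_force: [0.2, -0.0, 0.1]
opening: 0.0498
grip_force: 0.0
t 5.53 pos [ 0.4615 -0.3365  0.0621] psi -0.34 tilt [ 0.001 -0.001] q1,6 [-0.76 -0.42] shift [ 0.3 -0.7  1.1] roll 0.0
```

View pics/g2.png

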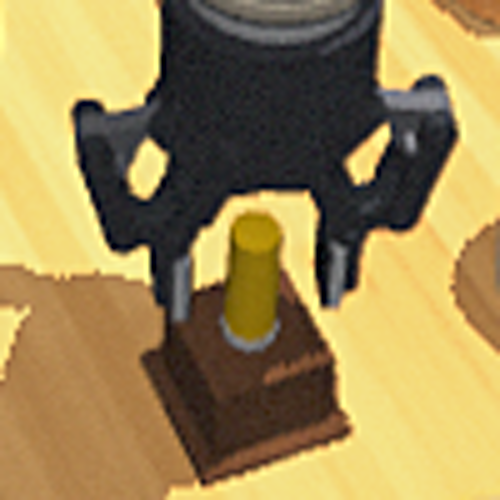

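The pin stands midway between the fingers: pads at crop x 180 and 337, pin at 253. I'm closing on it.

```bash
python3 -m handwheel '[{"tx":0,"ty":0,"tz":0,"roll":0},{"tx":0,"ty":0,"tz":0,"roll":0},{"tx":0,"ty":0,"tz":0,"roll":0},{"tx":0,"ty":0,"tz":0,"roll":0},{"tx":0,"ty":0,"tz":0,"roll":0},{"tx":0,"ty":0,"tz":0,"roll":0}]' 10 60
python3 -c "
from h import *
go(.461,-.336,.15)"
```

```text
t: 6.08
tool_pos: [0.4615, -0.3365, 0.0621]
tool_rot: [2.564, 1.813, 0.0]
contact_force: [-0.4, 0.3, 4.8]
opening: 0.0187
grip_force: 58.5
t 6.08 pos [ 0.4615 -0.3365  0.0621] psi -0.34 tilt [ 0.001 -0.001] q1,6 [-0.76 -0.42] shift [  0.3  -0.5 -87.9] roll None
```

```bash
python3 -m handwheel '[{"tx":0,"ty":0,"tz":-3,"roll":0},{"tx":0,"ty":0,"tz":-5,"roll":0},{"tx":0,"ty":0,"tz":-8,"roll":0},{"tx":0,"ty":0,"tz":-8,"roll":0},{"tx":0,"ty":0,"tz":-10,"roll":0},{"tx":0,"ty":0,"tz":-12,"roll":0},{"tx":0,"ty":0,"tz":-12,"roll":0},{"tx":0,"ty":0,"tz":-8,"roll":0},{"tx":0,"ty":0,"tz":-4,"roll":0},{"tx":0,"ty":0,"tz":0,"roll":0},{"tx":0,"ty":0,"tz":0,"roll":0}]'
python3 -c "
from h import *
go(.433,-.0985,.132,-.34)"
```

```text
t: 7.0
tool_pos: [0.461, -0.3361, 0.1314]
tool_rot: [2.565, 1.814, 0.0]
contact_force: [0.3, 0.6, -1.2]
opening: 0.0186
grip_force: 58.6
t 7.0 pos [ 0.461  -0.3361  0.1314] psi -0.34 tilt [ 0.0001 -0.0001] q1,6 [-0.76 -0.42] shift [ 214.6 -105.6   -0.6] roll 0.0
```

```bash
python3 -m handwheel '[{"tx":10,"ty":-5,"tz":0,"roll":0},{"tx":20,"ty":-10,"tz":0,"roll":0},{"tx":26,"ty":-12.8,"tz":0,"roll":0},{"tx":30,"ty":-14.8,"tz":0,"roll":0},{"tx":30,"ty":-14.8,"tz":0,"roll":0},{"tx":30,"ty":-14.8,"tz":0,"roll":0},{"tx":26,"ty":-12.8,"tz":0,"roll":0},{"tx":20,"ty":-10,"tz":0,"roll":0},{"tx":14,"ty":-6.9,"tz":0,"roll":0},{"tx":8.6,"ty":-3.7,"tz":0,"roll":0},{"tx":0,"ty":0,"tz":0,"roll":0},{"tx":0,"ty":0,"tz":0,"roll":0}]'
python3 -m handwheel '[{"tx":0,"ty":0,"tz":5,"roll":0},{"tx":0,"ty":0,"tz":10,"roll":0},{"tx":0,"ty":0,"tz":10,"roll":0},{"tx":0,"ty":0,"tz":5,"roll":0},{"tx":0,"ty":0,"tz":0,"roll":0},{"tx":0,"ty":0,"tz":0,"roll":0},{"tx":0,"ty":0,"tz":0,"roll":0}]'
python3 - <<'E'
from h import *
go(.433,-.0985,.102,-.34)
im,d=optics.get_image("side"); cv2.imwrite("pics/g3.png",cv2.resize(im[240:320,250:330],(600,600),interpolation=cv2.INTER_CUBIC)[...,::-1])
E
```

```text
t: 8.0
tool_pos: [0.4328, -0.0983, 0.1309]
tool_rot: [-2.564, -1.815, 0.001]
contact_force: [-0.3, -1.2, -0.1]
opening: 0.0188
grip_force: 58.6
t: 8.58
tool_pos: [0.4331, -0.0988, 0.1013]
tool_rot: [-2.566, -1.813, 0.0]
contact_force: [-0.2, -0.4, -0.4]
opening: 0.0188
grip_force: 58.6
t 8.58 pos [ 0.4331 -0.0988  0.1013] psi -0.34 tilt [-0.0001  0.    ] q1,6 [-0.392 -0.052] shift [ 0.2 -0.2 -0.7] roll -0.0
```

View pics/g3.png

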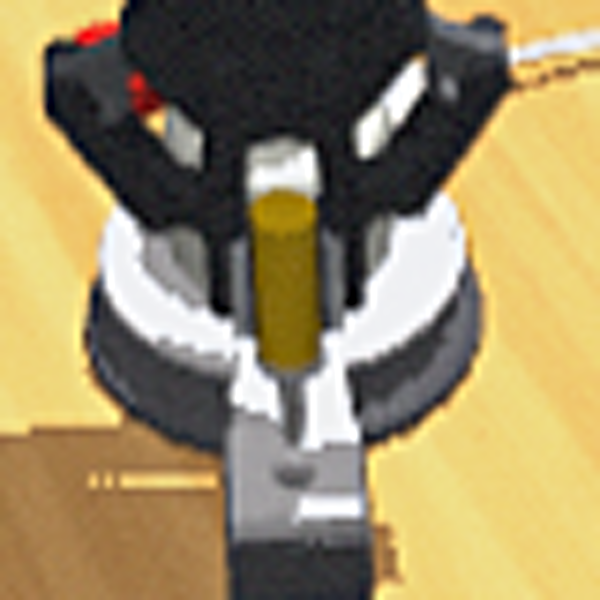

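The side view shows the pin held just above the ear, with its tip at crop (294,442) and the hole right under it at crop (294,474). The handle top is at about (284,212). I'll work out the offset between tip and hole.

Run:
```python
from h import *
f=lambda u,v:((u+.5)/7.5-.5+250,(v+.5)/7.5-.5+240)
R=Ro.from_rotvec(ctrl.get_obs()["tool_rot"]).as_matrix()
h=at("side",*f(294,474),.038)
for nm,p,z in(("tip",(294,444),.0493),("top",(284,212),.1423)):
    a=at("side",*f(*p),z); print(nm,a.round(4),"to hole, tool mm",(R.T@(h-a)*1000).round(1))
print("hole",h.round(4))
```

```text
tip [ 0.4339 -0.0954  0.0493] to hole, tool mm [-1.3 -0.5 11.3]
top [ 0.4337 -0.0969  0.1423] to hole, tool mm [  0.2  -0.7 104.3]
hole [ 0.4331 -0.0965  0.038 ]
```

```bash
python3 -m handwheel '[{"tx":-0.4,"ty":-0.5,"tz":2,"roll":0},{"tx":0,"ty":0,"tz":3,"roll":0},{"tx":0,"ty":0,"tz":3,"roll":0},{"tx":0,"ty":0,"tz":3,"roll":0},{"tx":0,"ty":0,"tz":3,"roll":0},{"tx":0,"ty":0,"tz":3,"roll":0},{"tx":0,"ty":0,"tz":3,"roll":0},{"tx":0,"ty":0,"tz":2,"roll":0},{"tx":0,"ty":0,"tz":0,"roll":0},{"tx":0,"ty":0,"tz":0,"roll":0}]'
```

```text
t: 9.47
tool_pos: [0.4323, -0.0987, 0.0791]
tool_rot: [-2.565, -1.813, 0.0]
contact_force: [0.1, 0.8, -1.2]
opening: 0.0187
grip_force: 58.6
```

```bash
python3 -m handwheel '[{"tx":0,"ty":0,"tz":3,"roll":0},{"tx":0,"ty":0,"tz":3,"roll":0},{"tx":0,"ty":0,"tz":3,"roll":0},{"tx":0,"ty":0,"tz":3,"roll":0},{"tx":0,"ty":0,"tz":3,"roll":0},{"tx":0,"ty":0,"tz":2,"roll":0},{"tx":0,"ty":0,"tz":2,"roll":0},{"tx":0,"ty":0,"tz":2,"roll":0},{"tx":0,"ty":0,"tz":0,"roll":0},{"tx":0,"ty":0,"tz":0,"roll":0}]'
```

```text
t: 10.3
tool_pos: [0.4324, -0.0988, 0.0582]
tool_rot: [-2.565, -1.813, 0.0]
contact_force: [-0.4, -0.7, -0.2]
opening: 0.0188
grip_force: 58.6
```

```bash
python3 -m handwheel '[{"tx":0,"ty":0,"tz":1,"roll":0},{"tx":0,"ty":0,"tz":1,"roll":0},{"tx":0,"ty":0,"tz":1,"roll":0},{"tx":0,"ty":0,"tz":0,"roll":0}]'
```

```text
t: 10.63
tool_pos: [0.4331, -0.099, 0.0561]
tool_rot: [2.564, 1.813, 0.001]
contact_force: [-0.3, 0.3, 2.5]
opening: 0.0184
grip_force: 59.4
```

Contact is felt exactly at home depth (tip at about 0.004). I'm letting go and rising.

```bash
python3 -m handwheel '[{"tx":0,"ty":0,"tz":0.5,"roll":0},{"tx":0,"ty":0,"tz":0,"roll":0}]'
python3 -m handwheel '[{"tx":0,"ty":0,"tz":0,"roll":0},{"tx":0,"ty":0,"tz":0,"roll":0},{"tx":0,"ty":0,"tz":0,"roll":0},{"tx":0,"ty":0,"tz":0,"roll":0}]' 42
python3 -m handwheel '[{"tx":0,"ty":0,"tz":-5,"roll":0},{"tx":0,"ty":0,"tz":-10,"roll":0},{"tx":0,"ty":0,"tz":-15,"roll":0},{"tx":0,"ty":0,"tz":-18,"roll":0},{"tx":0,"ty":0,"tz":-20,"roll":0},{"tx":0,"ty":0,"tz":-18,"roll":0},{"tx":0,"ty":0,"tz":-15,"roll":0},{"tx":0,"ty":0,"tz":-10,"roll":0},{"tx":0,"ty":0,"tz":-5,"roll":0},{"tx":0,"ty":0,"tz":0,"roll":0},{"tx":0,"ty":0,"tz":0,"roll":0}]'
python3 - <<'E'
from h import *
go(.4675,-.0008,.172,0)
im,d=optics.get_image("side"); cv2.imwrite("pics/g4.png",cv2.resize(im[220:320,230:330],(600,600),interpolation=cv2.INTER_CUBIC)[...,::-1])
X=cloud("side",im,d); i=im.astype(int); m=(i[...,0]>90)&(i[...,1]>80)&(i[...,2]<60)&(X[...,2]>.04)&(X[...,2]<.13)&(X[...,1]>-.2)
p=X[m]; print("handle",len(p),p[:,2].min(),p[:,2].max())
E
```

```text
t: 10.8
tool_pos: [0.4334, -0.0991, 0.056]
tool_rot: [2.564, 1.813, 0.002]
contact_force: [-0.4, 0.6, 5.5]
opening: 0.0184
grip_force: 59.4
t: 11.13
tool_pos: [0.4321, -0.0986, 0.0544]
tool_rot: [-2.565, -1.813, 0.001]
contact_force: [0.7, -0.5, 0.2]
opening: 0.042
grip_force: 0.0
t: 12.05
tool_pos: [0.4322, -0.0987, 0.1705]
tool_rot: [-2.565, -1.813, 0.0]
contact_force: [-0.5, 0.1, -0.2]
opening: 0.0422
grip_force: 0.0
t 12.05 pos [ 0.4322 -0.0987  0.1705] psi -0.34 tilt [-0.0004  0.0001] q1,6 [-0.393 -0.053] shift [104.    0.6  -1.5] roll -0.34
handle 162 0.04013373847313195 0.10121249063809257
```

View pics/g4.png

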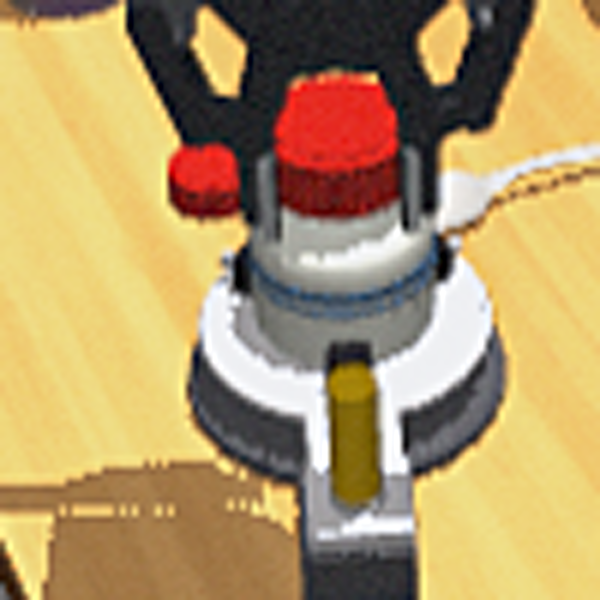

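The pin is fully home: its collar rests on the ear at crop (358,500) and the handle is upright. The cap is still on the jar. I'm moving over the cap with the gripper open.

```bash
python3 -m handwheel '[{"tx":4,"ty":0,"tz":-3,"roll":0},{"tx":10,"ty":0.3,"tz":-3,"roll":0},{"tx":16,"ty":0,"tz":0,"roll":0},{"tx":20,"ty":0,"tz":0,"roll":0},{"tx":20,"ty":0,"tz":0,"roll":0},{"tx":16,"ty":0,"tz":0,"roll":0},{"tx":12,"ty":0,"tz":0,"roll":0},{"tx":6,"ty":0,"tz":0,"roll":0},{"tx":0,"ty":0,"tz":0,"roll":0},{"tx":0,"ty":0,"tz":0,"roll":0},{"tx":0,"ty":0,"tz":0,"roll":0}]' 85
python3 - <<'E'
from h import *
go(.467,-.0003,.104)
im,d=optics.get_image("side"); cv2.imwrite("pics/g5.png",cv2.resize(im[190:290,230:340],(660,600),interpolation=cv2.INTER_CUBIC)[...,::-1])
E
```

```text
t: 13.02
tool_pos: [0.4672, -0.0011, 0.1767]
tool_rot: [-2.565, -1.813, 0.001]
contact_force: [0.8, -0.5, -0.1]
opening: 0.0849
grip_force: 0.0
t 13.02 pos [ 0.4672 -0.0011  0.1767] psi -0.34 tilt [-0.0004 -0.0002] q1,6 [-0.162  0.179] shift [ 0.7 -0.5 72.7] roll None
```

View pics/g5.png

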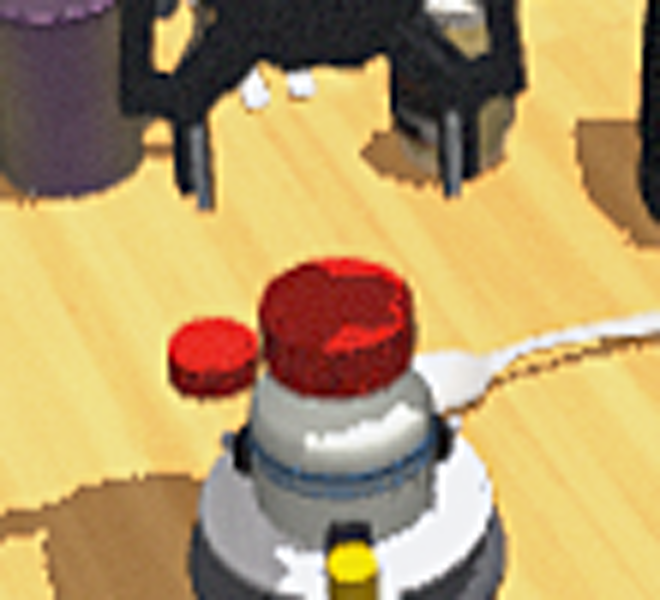

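The open fingers, tips at crop x 205 and 452, straddle the closed cap at about (337,300), close to central. I'm descending and gripping gently first.

```bash
python3 -m handwheel '[{"tx":0.7,"ty":0.3,"tz":5,"roll":0},{"tx":0,"ty":0,"tz":10,"roll":0},{"tx":0,"ty":0,"tz":14,"roll":0},{"tx":0,"ty":0,"tz":14,"roll":0},{"tx":0,"ty":0,"tz":12,"roll":0},{"tx":0,"ty":0,"tz":9,"roll":0},{"tx":0,"ty":0,"tz":6,"roll":0},{"tx":0,"ty":0,"tz":2.5,"roll":0},{"tx":0,"ty":0,"tz":0,"roll":0},{"tx":0,"ty":0,"tz":0,"roll":0}]'
python3 -m handwheel '[{"tx":0,"ty":0,"tz":0,"roll":0},{"tx":0,"ty":0,"tz":0,"roll":0},{"tx":0,"ty":0,"tz":0,"roll":0},{"tx":0,"ty":0,"tz":0,"roll":0},{"tx":0,"ty":0,"tz":0,"roll":0}]' 45 50
python3 - <<'E'
from h import *
go(.467,-.0003,.104)
o=ctrl.get_obs(); R=Ro.from_rotvec(o["tool_rot"]).as_matrix(); print("F tool",(R.T@o["contact_force"]).round(2),"M",np.round(o["wrist_torque"],3))
E
```

```text
t: 13.9
tool_pos: [0.4683, -0.0003, 0.1047]
tool_rot: [2.565, 1.813, 0.001]
contact_force: [-0.2, -0.3, 0.1]
opening: 0.0848
grip_force: 0.0
t: 14.32
tool_pos: [0.4686, -0.0004, 0.1055]
tool_rot: [2.564, 1.813, 0.002]
contact_force: [-1.1, 0.9, 6.0]
opening: 0.0586
grip_force: 53.1
t 14.32 pos [ 4.686e-01 -4.000e-04  1.055e-01] psi -0.34 tilt [ 0.0017 -0.0004] q1,6 [-0.16  0.18] shift [-0.5 -1.6  1.5] roll None
F tool [ 0.44 -1.36 -5.96] M [-0.046  0.173 -0.007]
```

Gripped and well centred, with side forces of about 1 N. I'm turning anticlockwise, which is negative roll, at a modest pace.

```bash
python3 -m handwheel '[{"tx":0,"ty":0,"tz":-0.2,"roll":-0.04},{"tx":0,"ty":0,"tz":-0.2,"roll":-0.06},{"tx":0,"ty":0,"tz":-0.2,"roll":-0.06},{"tx":0,"ty":0,"tz":-0.2,"roll":-0.06},{"tx":0,"ty":0,"tz":-0.2,"roll":-0.06}]' - 60
cat >> h.py <<'E'
def st():
    o=ctrl.get_obs(); R=Ro.from_rotvec(o["tool_rot"]).as_matrix(); print("F tool",(R.T@o["contact_force"]).round(2),"M tool",(R.T@o["wrist_torque"]).round(3),"effort6",np.round(o["effort"][5],3))
E
python3 -c "
from h import *
go(.467,-.0003,.104,-.34);st()"
```

```text
t: 14.73
tool_pos: [0.4686, -0.0003, 0.1059]
tool_rot: [2.283, 2.156, 0.002]
contact_force: [1.5, 1.1, 2.0]
opening: 0.0584
grip_force: 63.6
t 14.73 pos [ 4.686e-01 -3.000e-04  1.059e-01] psi -0.057 tilt [ 0.002 -0.   ] q1,6 [-0.16  -0.102] shift [-0.1 -1.6  1.9] roll 0.283
F tool [ 1.23  1.46 -2.03] M tool [-0.182  0.036  0.186] effort6 0.48
```

```bash
python3 -m handwheel '[{"tx":0,"ty":0,"tz":0,"roll":-0.07},{"tx":0,"ty":0,"tz":0,"roll":-0.07},{"tx":0,"ty":0,"tz":0,"roll":-0.07},{"tx":0,"ty":0,"tz":0,"roll":-0.07},{"tx":0,"ty":0,"tz":0,"roll":-0.07},{"tx":0,"ty":0,"tz":0,"roll":-0.07},{"tx":0,"ty":0,"tz":0,"roll":-0.07},{"tx":0,"ty":0,"tz":0,"roll":-0.07}]'
python3 -c "
from h import *
go(.467,-.0003,.104,-.34);st()"
```

```text
t: 15.4
tool_pos: [0.4694, -0.0006, 0.1063]
tool_rot: [1.597, 2.701, 0.002]
contact_force: [3.2, -0.9, 2.0]
opening: 0.0585
grip_force: 63.7
t 15.4 pos [ 0.4694 -0.0006  0.1063] psi 0.503 tilt [ 0.0041 -0.0007] q1,6 [-0.16  -0.663] shift [ 1.4 -2.   2.3] roll 0.843
F tool [-2.39  2.39 -1.99] M tool [-0.332 -0.358  0.106] effort6 0.592
```

```bash
python3 -m handwheel '[{"tx":0,"ty":0,"tz":0,"roll":-0.07},{"tx":0,"ty":0,"tz":0,"roll":-0.07},{"tx":0,"ty":0,"tz":0,"roll":-0.07},{"tx":0,"ty":0,"tz":0,"roll":-0.07},{"tx":0,"ty":0,"tz":0,"roll":-0.07},{"tx":0,"ty":0,"tz":0,"roll":-0.06},{"tx":0,"ty":0,"tz":0,"roll":-0.04},{"tx":0,"ty":0,"tz":0,"roll":0},{"tx":0,"ty":0,"tz":0,"roll":0}]'
python3 - <<'E'
from h import *
go(.467,-.0003,.104,-.34);st()
im,d=optics.get_image("side"); cv2.imwrite("pics/g6.png",cv2.resize(im[200:320,230:350],(600,600),interpolation=cv2.INTER_CUBIC)[...,::-1])
E
```

```text
t: 16.15
tool_pos: [0.47, -0.0003, 0.1067]
tool_rot: [0.96, 2.986, 0.003]
contact_force: [5.1, 0.9, 1.7]
opening: 0.0586
grip_force: 63.8
t 16.15 pos [ 4.700e-01 -3.000e-04  1.067e-01] psi 0.949 tilt [0.0058 0.    ] q1,6 [-0.16  -1.109] shift [ 2.5 -1.8  2.6] roll 1.289
F tool [-3.63  3.67 -1.67] M tool [-0.542 -0.592  0.011] effort6 -0.037
```

View pics/g6.png

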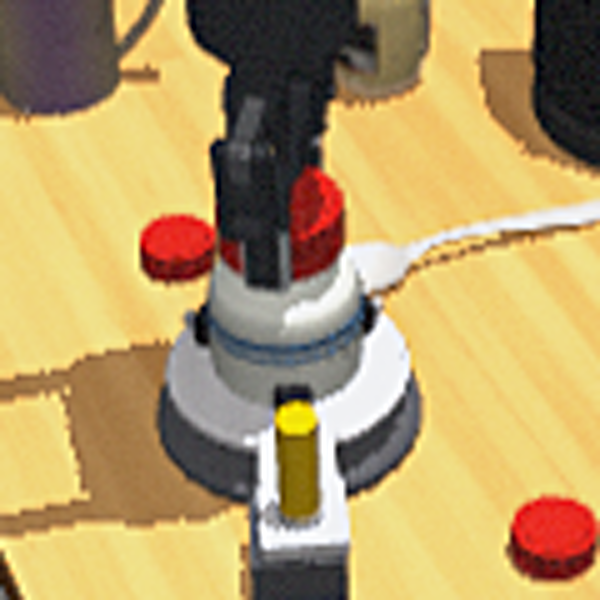

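The pin is still home, with its handle top at crop (298,418), and the cap is gripped with almost no torque left, so the thread has let go. I'll ease the 5 N side load and lift slowly.

```bash
python3 -m handwheel '[{"tx":-1,"ty":0.8,"tz":0,"roll":0},{"tx":-0.6,"ty":0.4,"tz":0,"roll":0},{"tx":0,"ty":0,"tz":-2,"roll":0},{"tx":0,"ty":0,"tz":-2,"roll":0},{"tx":0,"ty":0,"tz":-2,"roll":0},{"tx":0,"ty":0,"tz":0,"roll":0}]'
python3 -c "
from h import *
go(.467,-.0003,.104,-.34);st()"
```

```text
t: 16.7
tool_pos: [0.4699, 0.0001, 0.1109]
tool_rot: [-0.96, -2.991, -0.001]
contact_force: [3.9, 1.4, -1.5]
opening: 0.058
grip_force: 65.1
t 16.7 pos [4.699e-01 1.000e-04 1.109e-01] psi 0.95 tilt [0.0002 0.0007] q1,6 [-0.159 -1.109] shift [ 2.1 -2.   6.9] roll 1.29
F tool [-2.3   3.41  1.5 ] M tool [-0.52  -0.353  0.027] effort6 0.008
```

```bash
python3 -m handwheel '[{"tx":-1,"ty":0.7,"tz":-3,"roll":0},{"tx":0,"ty":0,"tz":-4,"roll":0},{"tx":0,"ty":0,"tz":-4,"roll":0},{"tx":0,"ty":0,"tz":-5,"roll":0},{"tx":0,"ty":0,"tz":-6,"roll":0},{"tx":0,"ty":0,"tz":-8,"roll":0},{"tx":0,"ty":0,"tz":-8,"roll":0},{"tx":0,"ty":0,"tz":-6,"roll":0},{"tx":0,"ty":0,"tz":-4,"roll":0},{"tx":0,"ty":0,"tz":-2,"roll":0},{"tx":0,"ty":0,"tz":0,"roll":0},{"tx":0,"ty":0,"tz":0,"roll":0}]'
python3 -m handwheel '[{"tx":0,"ty":0,"tz":0,"roll":0},{"tx":0,"ty":0,"tz":0,"roll":0},{"tx":0,"ty":0,"tz":0,"roll":0},{"tx":0,"ty":0,"tz":0,"roll":0}]' >/dev/null
python3 - <<'E'
from h import *
go(.467,-.0003,.104,-.34);st(); print(ctrl.get_obs()["opening"])
im,d=optics.get_image("side"); cv2.imwrite("pics/g7.png",cv2.resize(im[180:320,220:360],(600,600),interpolation=cv2.INTER_CUBIC)[...,::-1])
E
```

```text
t: 17.7
tool_pos: [0.471, -0.0002, 0.1612]
tool_rot: [-0.959, -2.991, 0.0]
contact_force: [-0.3, -0.0, -0.5]
opening: 0.0582
grip_force: 65.2
t 18.03 pos [ 4.71e-01 -2.00e-04  1.61e-01] psi 0.95 tilt [-0.0006  0.0001] q1,6 [-0.159 -1.109] shift [ 3.1 -2.4 57. ] roll 1.29
F tool [-0.26  0.23  1.02] M tool [ 0.011 -0.01   0.015] effort6 -0.0
0.05809039185243486
```

View pics/g7.png

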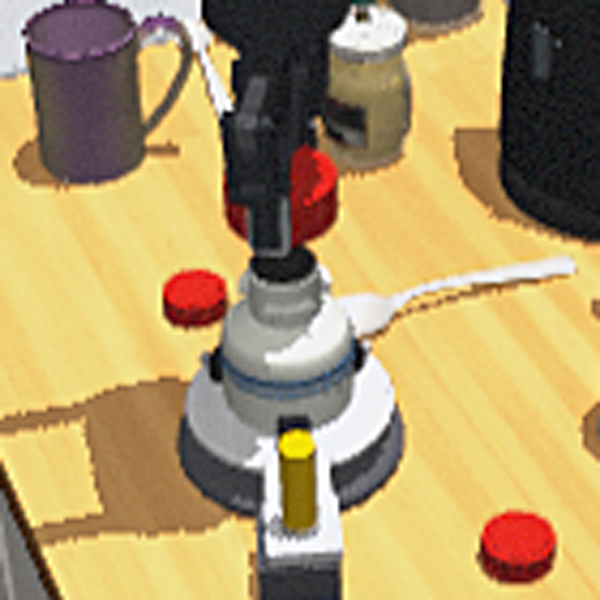

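The cap is off and held level. Its rim is at about crop (283,240), well above the open mouth at (285,262), and the pin at (298,480) is still home. Handing in.

```bash
python3 -c "
from station import ctrl
print(ctrl.finish_job())"
```

```text
the job is handed in; nothing more can be done
None
```

The job is handed in at about 18 s of the 54 s allowed: the pin is fully home and released, and the cap is unscrewed about 74° and held level roughly 3.5 cm above the jar's mouth; no verdict was returned.

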